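# Two gramophone repair kits

### The job

Make up two repair kits in the tin trays: in the two-bay tray, the steel spring housing goes in the wide bay and the small oak knob in the narrow bay; in the three-bay tray, the brass worm gear goes in the wide bay, and the large oak knob and the porcelain insulator go in the two narrow bays, one in each, whichever way round. Put the porcelain insulator in last, once the other four parts are in their bays, and set it down rather than drop it. Everything must stand upright and flat on the floor of its bay, and the needle tin, the sound box and the oil bottle must be left where they are.

Things in the scene. Friction and masses are not known exactly. Their poses are not given: they have to be found in the camera images.
- tray_two: Shallow open tin tray with two bays, 157 x 90 mm outside, fixed to the bench. Floor and walls 3 mm thick; walls and divider 14 mm high. Origin: centre of its underside; x runs along its length, y across, z up. Wide bay: 84 x 84 mm inside, centre at x = -33.5 mm, y = 0. Narrow bay: 64 (along x) x 84 mm inside, centre at x = +43.5 mm, y = 0.
- tray_three: Shallow open tin tray with three bays in a row, 224 x 90 mm outside, fixed to the bench. Floor and walls 3 mm thick, walls 14 mm high. Origin: centre of its underside; x along its length, y across, z up. Wide bay: 84 x 84 mm inside, centre at x = -67 mm, y = 0. Narrow bays: each 64 (along x) x 84 mm inside, centres at x = +10 mm and x = +77 mm, y = 0.
- spring_housing: Steel spring housing: round drum 58 mm in diameter and 28 mm high, with a darker arbor 14 mm in diameter standing 26 mm up from the middle of its lid (54 mm high in all); lift it by the arbor. About 0.3 kg. Origin: centre of its underside; z is its axis, up; it stands upright at the start.
- worm_gear: Brass worm gear, lying flat: toothed disc 55 mm in diameter (three teeth broken off) and 12 mm thick, with a hub 20 mm in diameter standing 28 mm up from its middle (40 mm high in all); lift it by the hub. About 0.16 kg. Origin: centre of its underside; z is its axis, up; it stands upright at the start.
- large_knob: Large dark oak cabinet knob, round: foot 32 mm in diameter, flaring to 40 mm between 18 and 38 mm above its underside, domed top, 44 mm high. About 50 g. Origin: centre of its underside; z is its axis, up; it stands upright at the start.
- small_knob: Small dark oak cabinet knob, a plain round barrel 28 mm in diameter up to 29 mm, bevelled above, 34 mm high. About 25 g. Origin: centre of its underside; z is its axis, up; it stands upright at the start.
- insulator: Cream porcelain insulator, a round bobbin 38 mm in diameter with a groove 28 mm in diameter between 12 and 22 mm above its underside, 42 mm high, full width again from 22 to 37 mm. About 80 g. Origin: centre of its underside; z is its axis, up; it stands upright at the start.
- needle_tin: Bystander: flat green needle tin, 50 x 36 x 12 mm, loose among the parts; leave it. Origin: centre of its underside; x along its length, z up.
- sound_box: Bystander: gramophone sound box, a steel disc 48 mm in diameter and 12 mm thick with a pale face and a dark bar along x on top that reaches 35 mm from the middle, 17 mm high in all; loose among the parts; leave it. Origin: centre of its underside, z up.
- oil_bottle: Bystander: small amber oil bottle, 30 mm in diameter and 66 mm high, standing loose among the parts; leave it. Origin: centre of its underside, z up.
Not all that is in view belongs to the job. There is more than one size of the worm_gear; the job needs the smallest.

How it is judged:
On the way, in this order (a step that is already met when the one before it is completed fails the run):
1. the spring housing, the small knob, the worm gear and the large knob are in their bays (x of spring_housing in the frame of tray_two between -0.0485 and -0.0185 m and y of spring_housing in the frame of tray_two between -0.015 and 0.015 m and z of each of spring_housing, small_knob in the frame of tray_two below 0.008 m and angle between each of spring_housing, small_knob, worm_gear, large_knob's own z axis and vertical below 0.12 rad and contact force between the fingers and spring_housing below 0.1 N and linear speed of each of spring_housing, small_knob, worm_gear, large_knob below 0.03 m/s and x of small_knob in the frame of tray_two between 0.0235 and 0.0635 m and y of small_knob in the frame of tray_two between -0.03 and 0.03 m and contact force between the fingers and small_knob below 0.1 N and x of worm_gear in the frame of tray_three between -0.085 and -0.049 m and y of worm_gear in the frame of tray_three between -0.018 and 0.018 m and z of each of worm_gear, large_knob in the frame of tray_three below 0.008 m and contact force between the fingers and worm_gear below 0.1 N and ((x of large_knob in the frame of tray_three between -0.004 and 0.024 m and y of large_knob in the frame of tray_three between -0.024 and 0.024 m) or (x of large_knob in the frame of tray_three between 0.063 and 0.091 m and y of large_knob in the frame of tray_three between -0.024 and 0.024 m)) and contact force between the fingers and large_knob below 0.1 N), for 0.2 s.
2. the porcelain insulator is set in the free narrow bay of the three-bay tray (((x of insulator in the frame of tray_three between -0.005 and 0.025 m and y of insulator in the frame of tray_three between -0.025 and 0.025 m) or (x of insulator in the frame of tray_three between 0.062 and 0.092 m and y of insulator in the frame of tray_three between -0.025 and 0.025 m)) and z of insulator in the frame of tray_three below 0.008 m and angle between insulator's own z axis and vertical below 0.12 rad and contact force between the fingers and insulator below 0.1 N and linear speed of insulator below 0.03 m/s), for 0.2 s.
At the end, for the whole second after the job is handed in: Each part upright (0.12 rad), flat on its bay's floor, released and at rest; off the bay's centre at most (lengthwise, across): spring housing 15, 15 mm, worm gear 18, 18, small knob 20, 30, large knob 14, 24, insulator 15, 25 (all of step 1 and all of step 2); the robot touches nothing.
It fails at once if the needle tin is shifted by more than 20 mm (distance of needle_tin from where it was at the start of the episode above 0.02 m).
It fails at once if the sound box is shifted by more than 20 mm (distance of sound_box from where it was at the start of the episode above 0.02 m).
It fails at once if the oil bottle is shifted by more than 20 mm (distance of oil_bottle from where it was at the start of the episode above 0.02 m).
It fails at once if the porcelain insulator is dropped or knocked: it moves faster than 0.45 m/s while the fingers do not hold it (a fall of about 10 mm) (linear speed of insulator above 0.45 m/s and contact force between the fingers and insulator below 0.05 N).
It also fails if it takes over 120 s, if anything falls off the work surface, if the arm or the gripper's body presses on something with over 40 N, if the wrist force passes 120 N, or if a joint passes its speed limit or range.

### The arm

A 6-joint arm with a two-finger parallel gripper is mounted at the origin on the work surface. World frame = base frame: x ahead of the robot, y to its left, z up, the work surface at z = 0. Lengths are in m, angles in rad, forces in N, time in s.
With the tool pointing down it reaches from about 0.375 to 0.9 m from the base axis. Payload 3.1 kg.
Tool frame: the origin (TCP) lies at the very end of the fingers, on their centre line; the grasp point (between the pads) lies 19 mm behind it; z points along the fingers, y is the line along which they close (so a half turn about z gives the same grasp; the last joint's range is limited). The gripper opens to 87 mm and grips with 3 to 60 N. Pads are 19 mm wide; open, the fingers measure 117 mm over their backs; the gripper's body (75 mm by 190 mm) begins 51 mm behind the grasp point.
Start: joints at [1.127, 0.527, 1.433, -0, 1.181, -0.178], TCP at [0.164, 0.603, 0.223] pointing down, gripper open.
Joint ranges: [-3.08, 3.08], [-0.75, 2.2], [0.22, 2.44], [-1.43, 4.57], [0, 2.65], [-2.85, 2.85]. Speed limits (rad/s): [2.79, 2.79, 3.14, 3.14, 3.14, 3.14].

### API

Orientations are given as a unit quaternion [x, y, z, w].
In Python, from rig import robot gives the robot as it stands. The module is installed in compiled form; this text tells all that it offers.
- The arm moves only by the tool play_rows, never from a script. Its argument "steps" is one flat list of numbers, 5 for each row, row after row: the opening, from -1 (shut) to 1 (fully open), then the shift along the tool's x, y, z as a fraction of full scale, then the turn about the tool's z as a fraction of full scale. In form: [claw, tx, ty, tz, twist, claw, tx, ty, tz, twist, ...]. A call has exactly 10 rows; each row shifts and turns the commanded pose from where the row before left it, along the tool's axes as they then stand; what a row does not reach is not made up. Full scale, the value 1, is 0.03 m for a shift and 0.1 rad for a turn. A row lasts 1/10 s, in which the tool goes at most 50 mm and 8.59 degrees, less where a joint would pass 70% of its speed; a pose out of reach is approached as far as the arm can. A call with a number of a shift or a turn outside -1 to 1 is refused whole. A call with a gripper value outside its range is refused whole. The fingers move at their own pace and stop on an object; "grip_force" is the grip in N (left out, the last holds). Time passes only in rows, so rows that do not move let the fingers close, or fill a call up. It gives the time, the measured TCP pose, the force, the opening and the grip force at its end, in the units of the state.
- robot.get_obs(): the state, without advancing time (a new reading comes with each control period).
- robot.camera(name): name is "side" or "top"; returns a dict with "image" (420x560x3 uint8, red, green, blue), "mtx" (3x3 intrinsics, pixels), "rvec" (rotation vector, rad) and "tvec" (3), from world to camera coordinates, as OpenCV has them. Camera axes: x right, y down, z forward; pixel columns grow to the right and rows downward; lengths in m; the calibration is good to about 2 mm. A picture is of the moment at which its call begins. There is no depth.
- robot.hand_in(): hands the job in; it is judged then, once.
The state is a dict: "time": time; "q": joint angles; "joint_velocities": joint speeds; "joint_torque": joint torques, N m; "position": TCP position; "tool_rot": TCP orientation; "ft_force": force on the tool from outside, world axes, zero at the start; "moment": the same for the moment, N m; "grip_width": finger opening in m; "grip_force": force on a finger pad.
Only numpy, scipy, OpenCV 4.12 (cv2) and the standard library are available. Lean on these libraries where they do the work, as an engineer would, in place of code of your own. Each camera call takes 0.05 s, during which the arm holds its last target. There are 200 camera calls.

## Working session

There is one attempt and no reset: what is moved stays moved. The work goes in short steps, Python scripts to look and compute and a tool call to move; the robot and the scene stay as the last step left them, time stands still between calls to the robot, and variables do not carry over. Pictures are saved under pics/ and viewed, at most 14 in all, crops included, and the job is handed in when it is done.

Besides the shell and the picture viewer there is one more tool, called in YAML: its name, and indented under it one key for each argument. play_rows: Moves the arm, as the interface text tells. Shift numbers are shares of 0.03 m and turn numbers shares of 0.1 rad, none past 1 either way. Its arguments: {"type":"object","properties":{"steps":{"type":"array"},"grip_force":{"type":"number"}},"required":["steps"]}

```bash
mkdir -p pics
cat > h.py <<'E'
import numpy as np, cv2
from rig import robot
def snap(n,f):
    c=robot.camera(n); cv2.imwrite(f,c['image'][:,:,::-1]); np.savez(f'{n}.npz',**{k:c[k] for k in('image','mtx','rvec','tvec')}); return c
def ray(c,px,z):
    R=cv2.Rodrigues(np.array(c['rvec'],float))[0];t=np.array(c['tvec'],float).reshape(3)
    d=R.T@np.linalg.inv(c['mtx'])@np.array([px[0],px[1],1.]);o=-R.T@t
    return o+d*(z-o[2])/d[2]
def proj(c,P):
    return cv2.projectPoints(np.array(P,float).reshape(-1,3),np.array(c['rvec'],float),np.array(c['tvec'],float),np.array(c['mtx'],float),None)[0].reshape(-1,2)
E
python3 - <<'E'
from h import *
for n in('top','side'):
    c=snap(n,f'pics/{n}0.png'); R=cv2.Rodrigues(np.array(c['rvec']))[0]; print(n,c['mtx'],-R.T@np.array(c['tvec']).reshape(3),R)
o=robot.get_obs();print({k:np.round(o[k],3) for k in o})
E
```

```text
top [[482.70270295   0.         282.13212789]
 [  0.         482.70270295 210.46583615]
 [  0.           0.           1.        ]] [0.44979081 0.00655413 1.10238103] [[-0.01676645 -0.99980416  0.01051331]
 [-0.99875366  0.0162526  -0.04719092]
 [ 0.04701081 -0.01129143 -0.99883056]]
side [[472.15711501   0.         286.02248527]
 [  0.         472.15711501 204.19281709]
 [  0.           0.           1.        ]] [ 0.25883645 -0.70967009  0.48327356] [[ 0.94491977 -0.32727748 -0.0040088 ]
 [-0.16750758 -0.47303503 -0.86497345]
 [ 0.28119003  0.81800202 -0.50180161]]
{'time': np.float64(0.1), 'q': array([ 1.126,  0.528,  1.434, -0.   ,  1.181, -0.178]), 'joint_velocities': array([-0.   , -0.003, -0.005,  0.   ,  0.001,  0.001]), 'joint_torque': array([ -0.   , -44.098, -17.715,   0.064,   0.053,  -0.   ]), 'position': array([0.164, 0.602, 0.222]), 'tool_rot': array([ 0.133,  0.991, -0.001, -0.   ]), 'ft_force': array([-0.173, -0.075,  0.63 ]), 'moment': array([ 0.031, -0.036, -0.052]), 'grip_force': np.float64(0.0), 'grip_width': np.float64(0.087)}
```

View pics/top0.png

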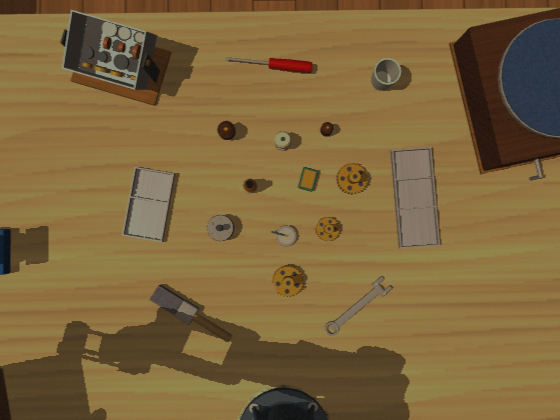

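View pics/side0.png

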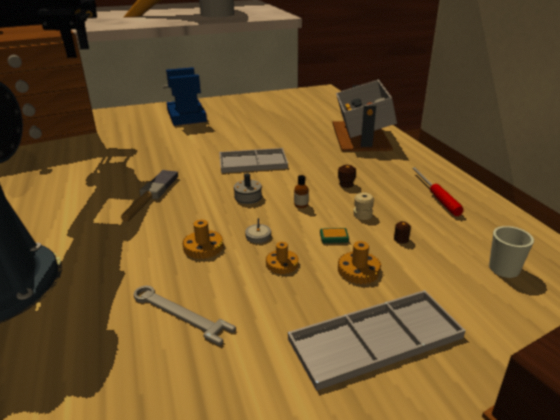

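The top view shows the parts: large knob (227,130), insulator (283,140), small knob (327,129), bottle (250,186), housing (220,228), sound box (287,235), and gears at (352,178), (328,229) and (288,280), of which (328,229) looks smallest. The trays are at (150,204) and (416,198). The side view matches. I'll zoom in to refine these positions.

Run:
```python
from h import *
c=dict(np.load('top.npz')); im=c['image'][:,:,::-1]
x0,y0=115,110
cr=cv2.resize(im[y0:y0+195,x0:x0+335],None,fx=2.38,fy=2.38,interpolation=cv2.INTER_CUBIC)
cr=cv2.convertScaleAbs(cr,alpha=1.5,beta=10)
cv2.imwrite('pics/crop.png',cr)
# trays: greyish bright, min area rect
hsv=cv2.cvtColor(im,cv2.COLOR_BGR2HSV)
m=((hsv[:,:,1]<70)&(hsv[:,:,2]>60)).astype(np.uint8)*255
m=cv2.morphologyEx(m,cv2.MORPH_CLOSE,np.ones((5,5)))
for k in cv2.findContours(m,cv2.RETR_EXTERNAL,cv2.CHAIN_APPROX_NONE)[0]:
    if cv2.contourArea(k)>150:
        r=cv2.minAreaRect(k); b=np.array([ray(c,p,0.012)[:2] for p in cv2.boxPoints(r)])
        print(np.round(r[0],1),'c',b.mean(0).round(4),'sides',np.round([np.linalg.norm(b[1]-b[0]),np.linalg.norm(b[2]-b[1])],4),'dirs',[(np.arctan2(*(b[i+1]-b[i])[::-1])).round(3) for i in(0,1)],cv2.contourArea(k))
```

```text
[277.1 402.4] c [0.075  0.0124] sides [0.1736 0.0568] dirs [np.float64(-1.449), np.float64(-3.015)] 516.5
[173.8 303.9] c [0.296 0.24 ] sides [0.0399 0.1033] dirs [np.float64(-0.588), np.float64(-2.161)] 689.0
[356.4 306.9] c [ 0.2821 -0.1689] sides [0.1743 0.0349] dirs [np.float64(-0.901), np.float64(-2.466)] 550.0
[285.  235.5] c [ 0.4445 -0.0113] sides [0.0454 0.0444] dirs [np.float64(-1.124), np.float64(-2.695)] 287.0
[220.  227.5] c [0.465  0.1349] sides [0.0541 0.0564] dirs [np.float64(-1.587), np.float64(3.13)] 480.0
[147.9 204. ] c [0.5209 0.2967] sides [0.1576 0.0918] dirs [np.float64(-0.18), np.float64(-1.766)] 2697.5
[415.  197.3] c [ 0.5266 -0.308 ] sides [0.0929 0.2236] dirs [np.float64(-1.499), np.float64(-3.086)] 3826.0
[386.  73.] c [ 0.8134 -0.2497] sides [0.0646 0.07  ] dirs [np.float64(-1.584), np.float64(3.113)] 613.0
[525.6  81.4] c [ 0.7903 -0.5713] sides [0.1268 0.2749] dirs [np.float64(-1.47), np.float64(-3.074)] 312.0
[102.2  49. ] c [0.878  0.3998] sides [0.1372 0.1947] dirs [np.float64(-0.273), np.float64(-1.87)] 4495.0
```

View pics/crop.png

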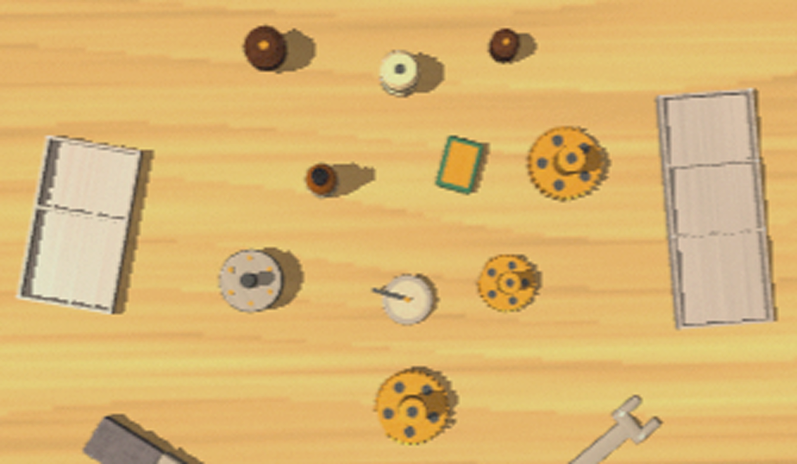

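The crop confirms the small gear, at about (508,283) in the crop. The wide bays are at the near (−x) ends. Next I'll compute the positions and check them against the side view.

Run:
```python
from h import *
c=dict(np.load('top.npz')); s=dict(np.load('side.npz'))
P={'large':(265,48,.030),'insul':(399,71,.037),'small':(504,45,.029),'gear':(508,283,.012),'gearhub':(510,283,.04),'housing':(250.5,280.5,.028),'arbor':(249.5,281,.054),'bottle':(320,178,.066)}
for k,(u,v,z) in P.items():
    w=ray(c,(115+(u+.5)/2.38-.5,110+(v+.5)/2.38-.5),z); print(k,w.round(4),'side px',proj(s,w).round(1))
for n,o,y,b in(('two',(.5209,.2967),-.18,(-.0335,.0435)),('three',(.5266,-.308),.056,(-.067,.01,.077))):
    for x in b: print(n,x,np.round(np.array(o)+x*np.array([np.cos(y),np.sin(y)]),4))
    xs=[(sx*(.0785 if n=='two' else .112),sy*.045) for sx in(-1,1) for sy in(-1,1)]
    w=[[o[0]+a*np.cos(y)-d*np.sin(y),o[1]+a*np.sin(y)+d*np.cos(y),.014] for a,d in xs]; print('side corners',proj(s,w).round(0).tolist())
for z in(0,.04,.08,.12,.16): print('box',z,[ (ray(c,p,z)[:2].round(3), proj(s,ray(c,p,z)).round(0)) for p in((483,172),(450,43))])
```

```text
large [0.6829 0.117  0.03  ] side px [[347.  171.9]]
insul [ 0.6579 -0.0086  0.037 ] side px [[363.6 197.7]]
small [ 0.6827 -0.1083  0.029 ] side px [[401.7 225.3]]
gear [ 0.4584 -0.1091  0.012 ] side px [[282.3 258.5]]
gearhub [ 0.4581 -0.108   0.04  ] side px [[281.8 244.3]]
housing [0.4646 0.1332 0.028 ] side px [[247.5 185.2]]
arbor [0.4638 0.131  0.054 ] side px [[246.8 174.4]]
bottle [0.5557 0.0649 0.066 ] side px [[300.6 176.1]]
two -0.0335 [0.4879 0.3027]
two 0.0435 [0.5637 0.2889]
side corners [[220.0, 167.0], [219.0, 151.0], [288.0, 162.0], [282.0, 147.0]]
three -0.067 [ 0.4597 -0.3118]
three 0.01 [ 0.5366 -0.3074]
three 0.077 [ 0.6035 -0.3037]
side corners [[317.0, 382.0], [288.0, 331.0], [466.0, 330.0], [425.0, 289.0]]
box 0 [(array([ 0.583, -0.47 ]), array([[491., 428.]])), (array([ 0.886, -0.404]), array([[635., 323.]]))]
box 0.04 [(array([ 0.578, -0.453]), array([[484., 393.]])), (array([ 0.871, -0.389]), array([[628., 297.]]))]
box 0.08 [(array([ 0.573, -0.436]), array([[478., 357.]])), (array([ 0.855, -0.374]), array([[619., 270.]]))]
box 0.12 [(array([ 0.568, -0.418]), array([[471., 320.]])), (array([ 0.839, -0.359]), array([[611., 243.]]))]
box 0.16 [(array([ 0.564, -0.401]), array([[464., 282.]])), (array([ 0.823, -0.345]), array([[602., 214.]]))]
```

Projections match the side view. Now moving over the spring housing.

play_rows:
  steps: [0.3,0,0,0,-0.89,0.3,0,0,0,-0.89,0.3,0,0,0,-0.89,0.3,-0.625,-0.98,0,0,0.3,-0.625,-0.98,0,0,0.3,-0.625,-0.98,0,0,0.3,-0.625,-0.98,0,0,0.3,-0.625,-0.98,0,0,0.3,-0.625,-0.98,0,0,0.3,-0.625,-0.98,0,0]
  grip_force: 20

```text
time: 1.1
position: [0.296, 0.396, 0.2223]
tool_rot: [-0.001, 1.0, -0.0, -0.0]
ft_force: [0.1, 0.2, -0.4]
grip_width: 0.0563
grip_force: 0.0
```

play_rows:
  steps: [0.3,-0.625,-0.98,0.3,0,0.3,-0.625,-0.98,0.3,0,0.3,-0.625,-0.98,0.3,0,0.3,-0.625,-0.98,0.3,0,0.3,-0.625,-0.98,0.3,0,0.3,-0.625,-0.98,0.3,0,0.3,-0.625,-0.98,0.3,0,0.3,-0.625,-0.98,0.3,0,0.3,-0.625,-0.98,0.3,0,0.3,0,0,0,0]

```text
time: 2.1
position: [0.4673, 0.1299, 0.1406]
tool_rot: [0.002, 1.0, -0.0, 0.0]
ft_force: [0.9, -0.4, 0.0]
grip_width: 0.0564
grip_force: 0.0
```

play_rows:
  steps: [0.3,0.1,0.06,0.6,0,0.3,0,0,0.8,0,0.3,0,0,0.8,0,0.3,0,0,0.7,0,0.3,0,0,0.5,0,0.3,0,0,0.25,0,0.3,0,0,0,0,0.3,0,0,0,0,0.3,0,0,0,0,0.3,0,0,0,0]

```text
time: 3.1
position: [0.4622, 0.1349, 0.0328]
tool_rot: [-0.001, 1.0, 0.0, 0.001]
ft_force: [0.3, -0.1, -0.2]
grip_width: 0.0567
grip_force: 0.0
```

Run:
```python
from h import *
a=snap('top','pics/t1.png')['image'];b=snap('side','pics/s1.png')['image']
f=lambda i,u,v:cv2.resize(i[v:v+100,u:u+100],(400,400),interpolation=cv2.INTER_CUBIC)
cv2.imwrite('pics/c1.png',np.hstack([f(a,170,180),f(b,200,130)])[:,:,::-1])
```

```text
(no output)
```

View pics/c1.png

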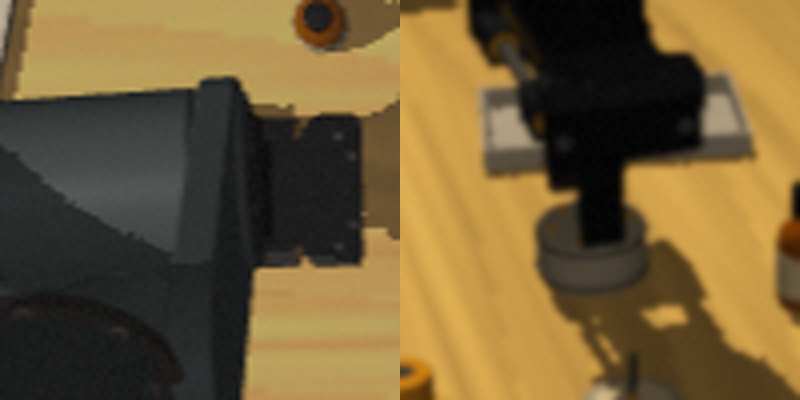

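The finger stands over the drum and hides the arbor from the side, as it should. Closing and lifting.

play_rows:
  steps: [-1,0,0,0,0,-1,0,0,0,0,-1,0,0,0,0,-1,0,0,0,0,-1,0,0,0,0,-1,0,0,0,0,-1,0,0,-0.3,0,-1,0,0,-0.6,0,-1,0,0,-0.6,0,-1,0,0,-0.5,0]
  grip_force: 30

```text
time: 4.2
position: [0.4614, 0.1348, 0.0931]
tool_rot: [-0.001, 1.0, 0.0, -0.0]
ft_force: [-0.4, 0.3, -2.1]
grip_width: 0.0132
grip_force: 30.0
```

play_rows:
  steps: [-1,-0.1,0.4,0,0,-1,-0.12,0.8,0,0,-1,-0.12,0.8,0,0,-1,-0.12,0.8,0,0,-1,-0.12,0.8,0,0,-1,-0.12,0.8,0,0,-1,-0.12,0.8,0,0,-1,0,0.4,0,0,-1,0,0,0,0,-1,0,0,0,0]

```text
time: 5.2
position: [0.485, 0.3024, 0.0914]
tool_rot: [-0.001, 1.0, -0.001, -0.001]
ft_force: [0.4, -0.5, -2.2]
grip_width: 0.0128
grip_force: 30.0
```

play_rows:
  steps: [-1,0,0,0.6,0,-1,0,0,0.6,0,-1,0,0,0.4,0,-1,0,0,0.15,0,-1,0,0,0.1,0,-1,0,0,0,0,-1,0,0,0,0,-1,0,0,0,0,-1,0,0,0,0,-1,0,0,0,0]

```text
time: 6.2
position: [0.4862, 0.303, 0.0367]
tool_rot: [-0.001, 1.0, 0.0, 0.0]
ft_force: [-0.5, -0.4, -2.5]
grip_width: 0.0132
grip_force: 30.0
```

Run:
```python
from h import *
a=snap('top','pics/t2.png')['image'];b=snap('side','pics/s2.png')['image']
o=robot.get_obs();print(o['position'],o['ft_force'],o['grip_width'])
f=lambda i,u,v:cv2.resize(i[v:v+100,u:u+100],(400,400),interpolation=cv2.INTER_CUBIC)
cv2.imwrite('pics/c2.png',np.hstack([f(a,100,160),f(b,205,100)])[:,:,::-1])
```

```text
[0.48611737 0.30291429 0.0366366 ] [ 0.2933153  -0.26390041 -3.34560924] 0.012990760376264005
```

View pics/c2.png

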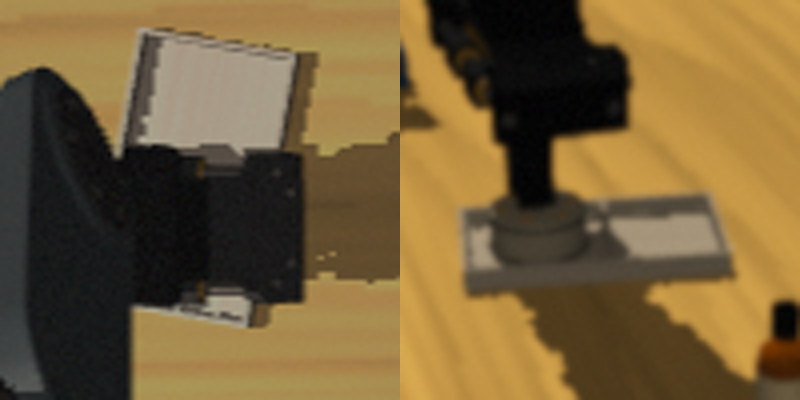

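The housing is inside the wide bay, just above the floor. Easing it down, releasing and rising.

play_rows:
  steps: [-1,0,0,0.06,0,-1,0,0,0,0,0,0,0,0,0,0,0,0,0,0,0,0,0,0,0,0,0,0,0,0,0,0,0,-0.4,0,0,0,0,-1,0,0,0,0,-1,0,0,-0.3,-0.5,-0.4,0]

```text
time: 7.3
position: [0.4957, 0.2895, 0.1221]
tool_rot: [-0.002, 1.0, 0.001, 0.002]
ft_force: [0.4, -0.2, -0.3]
grip_width: 0.0438
grip_force: 0.0
```

play_rows:
  steps: [0.05,-0.45,-0.95,0,0,0.05,-0.45,-0.95,0,0,0.05,-0.45,-0.95,0,0,0.05,-0.45,-0.95,0,0,0.05,-0.45,-0.95,0,0,0.05,-0.45,-0.95,0,0,0.05,-0.45,-0.95,0,0,0.05,-0.45,-0.95,0,0,0.05,-0.45,-0.95,0,0,0.05,-0.45,-0.95,0,0]

```text
time: 8.3
position: [0.6309, 0.0018, 0.1195]
tool_rot: [-0.001, 1.0, 0.0, 0.0]
ft_force: [0.5, -0.6, -0.1]
grip_width: 0.046
grip_force: 0.0
```

play_rows:
  steps: [0.1,-0.45,-0.95,0,0,0.1,-0.45,-0.95,0,0,0.1,-0.45,-0.95,0,0,0.1,-0.4,-0.9,0,0,0.1,0,0,0.3,0,0.1,0,0,0.5,0,0.1,0,0,0.5,0,0.1,0,0,0.2,0,0.1,0,0,0,0,0.1,0,0,0,0]

```text
time: 9.3
position: [0.683, -0.1086, 0.0735]
tool_rot: [-0.001, 1.0, 0.0, -0.0]
ft_force: [0.4, -0.2, -0.3]
grip_width: 0.0478
grip_force: 0.0
```

Run:
```python
from h import *
a=snap('top','pics/t3.png')['image'];b=snap('side','pics/s3.png')['image']
o=robot.get_obs();print(o['position'],o['ft_force'],o['grip_width'])
f=lambda i,u,v:cv2.resize(i[v:v+100,u:u+100],(400,400),interpolation=cv2.INTER_CUBIC)
cv2.imwrite('pics/c3.png',np.hstack([f(a,100,160),f(b,350,160)])[:,:,::-1])
```

```text
[ 0.68357368 -0.1091172   0.07438292] [ 0.04790521 -0.56160231  0.38522186] 0.04780491269905877
```

View pics/c3.png

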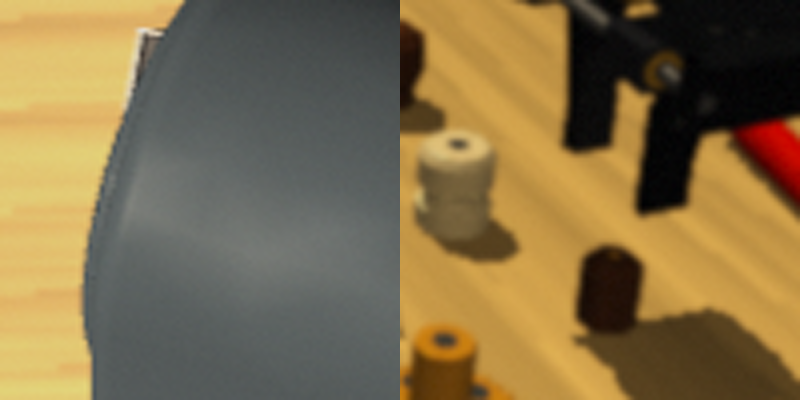

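The fingers are over the small knob and the insulator is undisturbed. The tray is hidden by the arm, so I'll check it later. Descending and grasping.

play_rows:
  steps: [0.1,0,0,0.7,0,0.1,0,0,0.7,0,0.1,0,0,0.5,0,0.1,0,0,0.27,0,0.1,0,0,0.1,0,0.1,0,0,0,0,-1,0,0,0,0,-1,0,0,0,0,-1,0,0,0,0,-1,0,0,0,0]
  grip_force: 15

```text
time: 10.4
position: [0.6835, -0.1096, 0.0063]
tool_rot: [-0.001, 1.0, -0.0, 0.001]
ft_force: [-0.4, -0.2, 2.1]
grip_width: 0.0275
grip_force: 15.0
```

play_rows:
  steps: [-1,0,0,0,0,-1,0,0,-0.4,0,-1,0,0,-0.8,0,-1,0,0,-1,0,-1,0,0,-1,0,-1,0,0,-0.6,0,-1,0.15,0.5,0,0,-1,0.25,0.9,0,0,-1,0.3,1,0,0,-1,0.3,1,0,0]

```text
time: 11.4
position: [0.6509, -0.0054, 0.1184]
tool_rot: [-0.0, 1.0, 0.001, -0.001]
ft_force: [0.0, -0.4, -0.4]
grip_width: 0.0275
grip_force: 15.0
```

play_rows:
  steps: [-1,0.3,1,0,0,-1,0.3,1,0,0,-1,0.3,1,0,0,-1,0.3,1,0,0,-1,0.3,1,0,0,-1,0.3,1,0,0,-1,0.3,1,0,0,-1,0.3,1,0,0,-1,0.3,1,0,0,-1,0.28,0.8,0,0]

```text
time: 12.4
position: [0.5604, 0.2886, 0.1184]
tool_rot: [-0.001, 1.0, -0.0, -0.002]
ft_force: [-0.1, -0.2, -0.6]
grip_width: 0.0272
grip_force: 15.0
```

play_rows:
  steps: [-1,0,0.06,0.4,0,-1,0,0,0.8,0,-1,0,0,0.8,0,-1,0,0,0.7,0,-1,0,0,0.4,0,-1,0,0,0.25,0,-1,0,0,0,0,-1,0,0,0,0,-1,0,0,0,0,-1,0,0,0,0]

```text
time: 13.4
position: [0.5639, 0.2884, 0.0202]
tool_rot: [-0.001, 1.0, 0.0, 0.001]
ft_force: [-0.4, -0.2, 0.2]
grip_width: 0.0275
grip_force: 15.0
```

Run:
```python
from h import *
a=snap('top','pics/t4.png')['image'];b=snap('side','pics/s4.png')['image']
o=robot.get_obs();print(o['position'],o['ft_force'],o['grip_width'])
f=lambda i,u,v:cv2.resize(i[v:v+100,u:u+100],(400,400),interpolation=cv2.INTER_CUBIC)
cv2.imwrite('pics/c4.png',np.hstack([f(a,100,160),f(b,205,100)])[:,:,::-1])
```

```text
[0.56367449 0.28836655 0.01993426] [-0.21323793  0.26908818  0.14172059] 0.027554445289028773
```

View pics/c4.png

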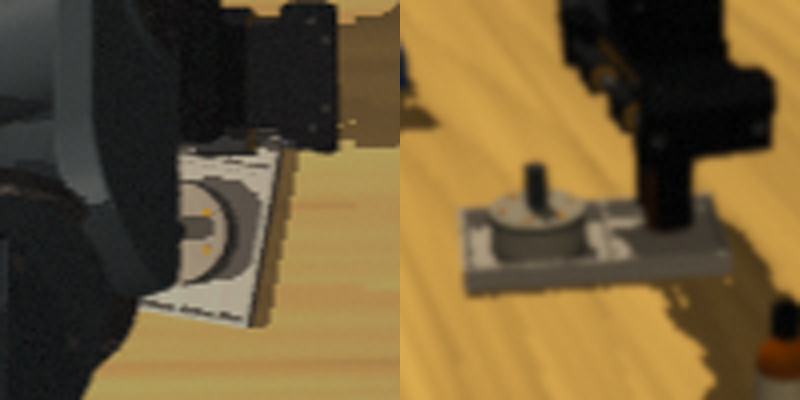

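The housing is well placed and the knob is over the narrow bay. Setting it down and releasing.

play_rows:
  steps: [-1,0,0,0.25,0,-1,0,0,0.11,0,-1,0,0,0,0,-0.02,0,0,0,0,-0.02,0,0,0,0,-0.02,0,0,0,0,-0.02,0,0,-0.3,0,-0.02,0,0,-1,0,-0.02,0,0,-1,0,-0.02,0,0,-1,0]

```text
time: 14.5
position: [0.563, 0.2882, 0.1086]
tool_rot: [-0.001, 1.0, -0.0, -0.0]
ft_force: [1.1, 0.7, -0.2]
grip_width: 0.0422
grip_force: 0.0
```

play_rows:
  steps: [0.1,0.25,-0.945,0,0,0.1,0.25,-0.945,0,0,0.1,0.25,-0.945,0,0,0.1,0.25,-0.945,0,0,0.1,0.25,-0.945,0,0,0.1,0.25,-0.945,0,0,0.1,0.25,-0.945,0,0,0.1,0.25,-0.945,0,0,0.1,0.25,-0.945,0,0,0.1,0.25,-0.945,0,0]

```text
time: 15.5
position: [0.4884, 0.0035, 0.1079]
tool_rot: [-0.001, 1.0, -0.0, 0.0]
ft_force: [-0.6, 0.1, -0.6]
grip_width: 0.0483
grip_force: 0.0
```

play_rows:
  steps: [0.1,0.25,-0.945,0,0,0.1,0.25,-0.945,0,0,0.1,0.25,-0.945,0,0,0.1,0.27,-0.945,0,0,0.1,0,0,0.4,0,0.1,0,0,0.7,0,0.1,0,0,0.4,0,0.1,0,0,0,0,0.1,0,0,0,0,0.1,0,0,0,0]

```text
time: 16.5
position: [0.4587, -0.109, 0.0631]
tool_rot: [-0.001, 1.0, -0.0, 0.001]
ft_force: [-0.6, -0.2, -0.5]
grip_width: 0.0478
grip_force: 0.0
```

Run:
```python
from h import *
a=snap('top','pics/t5.png')['image'];b=snap('side','pics/s5.png')['image']
o=robot.get_obs();print(o['position'],o['ft_force'],o['grip_width'])
f=lambda i,u,v:cv2.resize(i[v:v+100,u:u+100],(400,400),interpolation=cv2.INTER_CUBIC)
cv2.imwrite('pics/c5.png',np.hstack([f(a,100,160),f(b,235,190)])[:,:,::-1])
```

```text
[ 0.4586527  -0.10895127  0.06311598] [-0.54904253  0.07552457  0.37459695] 0.048171676779372806
```

View pics/c5.png

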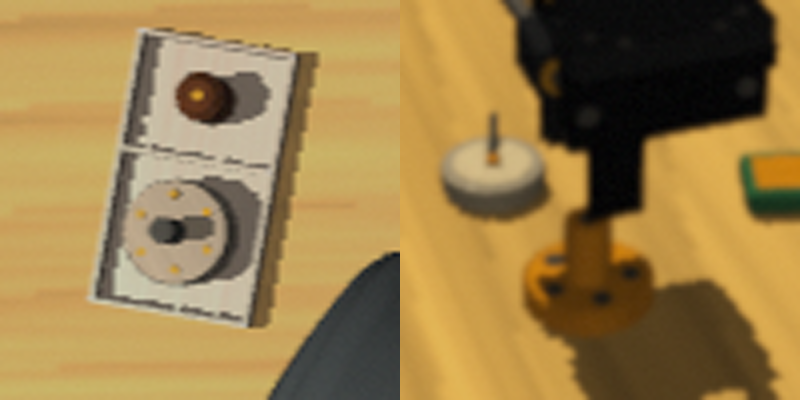

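Tray two has the housing and small knob upright in their bays. The housing sits a little left, which I'll measure. The gripper is over the gear hub.

play_rows:
  steps: [0.1,0,0,0.6,0,0.1,0,0,0.6,0,0.1,0,0,0.25,0,0.1,0,0,0.08,0,0.1,0,0,0,0,-1,0,0,0,0,-1,0,0,0,0,-1,0,0,0,0,-1,0,0,0,0,-1,0,0,0,0]
  grip_force: 30

```text
time: 17.6
position: [0.4581, -0.1087, 0.0167]
tool_rot: [-0.001, 1.0, 0.0, 0.0]
ft_force: [0.0, 0.9, 2.6]
grip_width: 0.0192
grip_force: 30.0
```

Run:
```python
from h import *
c=dict(np.load('top.npz'));y=-.18;R=np.array([[np.cos(y),np.sin(y)],[-np.sin(y),np.cos(y)]])
for u,v,z in((178,231,.031),(163,231,.057),(205,97,.034)):
    w=ray(c,(100+u/4,160+v/4),z)[:2]; print(w.round(4),R@(w-[.5209,.2967]))
```

```text
[0.489  0.2994] [-0.03183586 -0.00305225]
[0.4882 0.3004] [-0.03281562 -0.00224605]
[0.5629 0.2834] [ 0.0437235  -0.00554127]
```

Both are well within tolerance and the gear is gripped. Carrying it to tray three.

play_rows:
  steps: [-1,0,0,-0.4,0,-1,0,0,-0.8,0,-1,0,0,-0.8,0,-1,0,-0.5,0,0,-1,0,-0.9,0,0,-1,0,-0.9,0,0,-1,0,-0.9,0,0,-1,0,-0.9,0,0,-1,0,-0.9,0,0,-1,0,-0.9,0,0]

```text
time: 18.6
position: [0.4576, -0.2876, 0.0759]
tool_rot: [-0.0, 1.0, 0.0, -0.0]
ft_force: [0.4, -0.2, -1.4]
grip_width: 0.0192
grip_force: 30.0
```

play_rows:
  steps: [-1,-0.05,-0.6,0,0,-1,0,-0.27,0,0,-1,0,0,0.5,0,-1,0,0,0.8,0,-1,0,0,0.4,0,-1,0,0,0.12,0,-1,0,0,0.1,0,-1,0,0,0,0,-1,0,0,0,0,-1,0,0,0,0]

```text
time: 19.6
position: [0.46, -0.3117, 0.0197]
tool_rot: [-0.001, 1.0, -0.0, 0.0]
ft_force: [-1.6, 2.0, 6.5]
grip_width: 0.019
grip_force: 30.0
```

play_rows:
  steps: [0,0,0,0,0,0,0,0,0,0,0,0,0,0,0,0,0,0,-0.3,0,0,0,0,-1,0,0,0,0,-1,0,0.2,0,0,-1,0,0.2,-0.5,0.95,0,0,0.2,-0.5,0.95,0,0,0.2,-0.5,0.95,0,0]

```text
time: 20.6
position: [0.5053, -0.2259, 0.1189]
tool_rot: [-0.0, 1.0, -0.0, 0.001]
ft_force: [-0.2, -0.8, -1.1]
grip_width: 0.0519
grip_force: 0.0
```

play_rows:
  steps: [0.3,-0.5,0.95,0,0,0.3,-0.5,0.95,0,0,0.3,-0.5,0.95,0,0,0.3,-0.5,0.95,0,0,0.3,-0.5,0.95,0,0,0.3,-0.5,0.95,0,0,0.3,-0.5,0.95,0,0,0.3,-0.5,0.95,0,0,0.3,-0.5,0.95,0,0,0.3,-0.5,0.95,0,0]

```text
time: 21.6
position: [0.6549, 0.06, 0.1184]
tool_rot: [-0.001, 1.0, -0.0, 0.0]
ft_force: [0.7, 0.5, -0.6]
grip_width: 0.0564
grip_force: 0.0
```

play_rows:
  steps: [0.3,-0.5,0.95,0,0,0.3,-0.4,0.95,0,0,0.3,0,0,0,0,0.3,0,0,0.5,0,0.3,0,0,0.5,0,0.3,0,0,0.3,0,0.3,0,0,0,0,0.3,0,0,0,0,0.3,0,0,0,0,0.3,0,0,0,0]

```text
time: 22.6
position: [0.6819, 0.1157, 0.0795]
tool_rot: [-0.0, 1.0, -0.0, 0.001]
ft_force: [-0.7, -0.5, 0.9]
grip_width: 0.0564
grip_force: 0.0
```

Run:
```python
from h import *
a=snap('top','pics/t6.png')['image'];b=snap('side','pics/s6.png')['image']
o=robot.get_obs();print(o['position'],o['ft_force'],o['grip_width'])
f=lambda i,u,v:cv2.resize(i[v:v+130,u:u+130],(400,400),interpolation=cv2.INTER_CUBIC)
cv2.imwrite('pics/c6.png',np.hstack([f(a,350,140),f(b,290,110)])[:,:,::-1])
```

```text
[0.681722   0.11580016 0.07950408] [-0.01264212 -0.97215807 -0.30238097] 0.05659768704160533
```

View pics/c6.png

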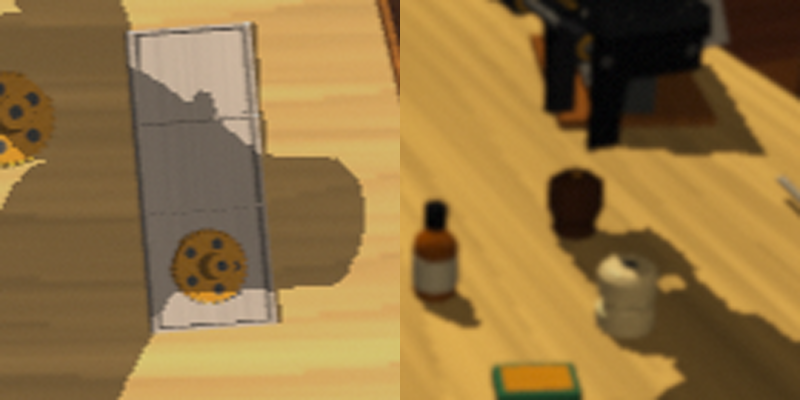

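The gear is flat and centred in its wide bay, and the fingers are above the large knob. Descending and grasping.

play_rows:
  steps: [0.3,-0.03,0.04,0.7,0,0.3,0,0,0.7,0,0.3,0,0,0.5,0,0.3,0,0,0.28,0,0.3,0,0,0,0,-1,0,0,0,0,-1,0,0,0,0,-1,0,0,0,0,-1,0,0,0,0,-1,0,0,0,0]
  grip_force: 15

```text
time: 23.7
position: [0.683, 0.1171, 0.0145]
tool_rot: [-0.001, 1.0, 0.0, 0.001]
ft_force: [-0.6, 0.2, 3.0]
grip_width: 0.0393
grip_force: 15.0
```

play_rows:
  steps: [-1,0,0,-0.3,0,-1,0,0,-0.8,0,-1,0,0,-1,0,-1,0,0,-1,0,-1,0,0,-0.4,0,-1,0.1,-0.5,0,0,-1,0.17,-0.95,0,0,-1,0.17,-0.95,0,0,-1,0.17,-0.95,0,0,-1,0.17,-0.95,0,0]

```text
time: 24.7
position: [0.6567, -0.0138, 0.1162]
tool_rot: [-0.0, 1.0, 0.0, -0.002]
ft_force: [0.9, -1.1, -1.6]
grip_width: 0.0391
grip_force: 15.0
```

play_rows:
  steps: [-1,0.18,-0.97,0,0,-1,0.18,-0.97,0,0,-1,0.18,-0.97,0,0,-1,0.18,-0.97,0,0,-1,0.18,-0.97,0,0,-1,0.18,-0.97,0,0,-1,0.18,-0.97,0,0,-1,0.18,-0.97,0,0,-1,0.18,-0.97,0,0,-1,0.18,-0.97,0,0]

```text
time: 25.7
position: [0.6028, -0.3042, 0.116]
tool_rot: [-0.0, 1.0, 0.001, -0.002]
ft_force: [0.1, 0.2, -0.1]
grip_width: 0.0393
grip_force: 15.0
```

play_rows:
  steps: [-1,0,0,0.4,0,-1,0,0,0.8,0,-1,0,0,0.8,0,-1,0,0,0.6,0,-1,0,0,0.35,0,-1,0,0,0.1,0,-1,0,0,0,0,-1,0,0,0,0,-1,0,0,0,0,-1,0,0,0,0]

```text
time: 26.7
position: [0.6059, -0.3034, 0.028]
tool_rot: [-0.001, 1.0, -0.001, 0.001]
ft_force: [0.6, -0.4, -0.3]
grip_width: 0.0394
grip_force: 15.0
```

play_rows:
  steps: [-1,0.05,0,0.22,0,-1,0,0,0.13,0,-1,0,0,0,0,0.2,0,0,0,0,0.2,0,0,0,0,0.2,0,0,0,0,0.2,0,0,-0.4,0,0.2,0,0,-1,0,0.2,0,0,-1,0,0.2,0,0,-1,0]

```text
time: 27.7
position: [0.6038, -0.303, 0.12]
tool_rot: [-0.001, 1.0, -0.0, 0.0]
ft_force: [-1.0, -0.7, -0.1]
grip_width: 0.0528
grip_force: 0.0
```

play_rows:
  steps: [0.3,-0.18,0.98,0,0,0.3,-0.18,0.98,0,0,0.3,-0.18,0.98,0,0,0.3,-0.18,0.98,0,0,0.3,-0.18,0.98,0,0,0.3,-0.18,0.98,0,0,0.3,-0.18,0.98,0,0,0.3,-0.18,0.98,0,0,0.3,-0.18,0.98,0,0,0.3,-0.18,0.98,0,0]

```text
time: 28.7
position: [0.6578, -0.0077, 0.1193]
tool_rot: [-0.001, 1.0, -0.0, 0.0]
ft_force: [0.2, -0.5, -0.5]
grip_width: 0.0567
grip_force: 0.0
```

play_rows:
  steps: [0.3,0,0,0.4,0,0.3,0,0,0.6,0,0.3,0,0,0.2,0,0.3,0,0,0,0,0.3,0,0,0,0,0.3,0,0,0,0,0.3,0,0,0,0,0.3,0,0,0,0,0.3,0,0,0,0,0.3,0,0,0,0]

```text
time: 29.7
position: [0.6575, -0.009, 0.0826]
tool_rot: [-0.001, 1.0, -0.0, 0.0]
ft_force: [0.5, -0.2, -0.4]
grip_width: 0.0565
grip_force: 0.0
```

Run:
```python
from h import *
a=snap('top','pics/t7.png')['image'];b=snap('side','pics/s7.png')['image']
o=robot.get_obs();print(o['position'],o['ft_force'],o['grip_width'])
f=lambda i,u,v:cv2.resize(i[v:v+130,u:u+130],(400,400),interpolation=cv2.INTER_CUBIC)
cv2.imwrite('pics/c7.png',np.hstack([f(a,350,140),f(b,290,110)])[:,:,::-1])
```

```text
[ 0.65748711 -0.00895417  0.08251552] [-0.88008712  1.43289658 -0.11579327] 0.05655841131583562
```

View pics/c7.png

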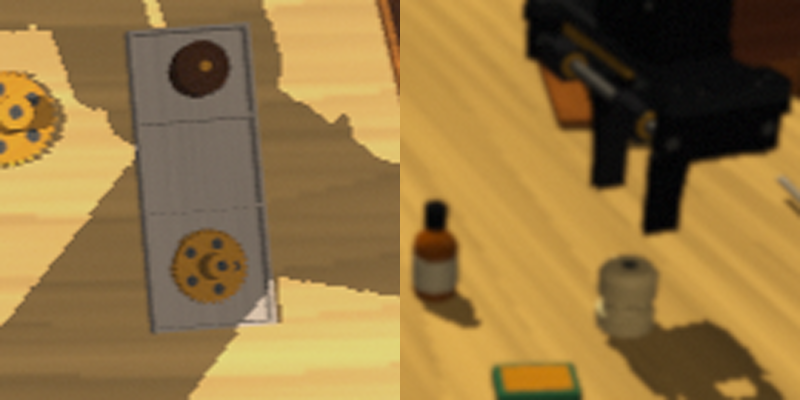

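The large knob stands in the far bay and the gripper is centred above the insulator. I'll check the knob offset while grasping the insulator.

play_rows:
  steps: [0.3,0,0,0.7,0,0.3,0,0,0.7,0,0.3,0,0,0.5,0,0.3,0,0,0.3,0,0.3,0,0,0.12,0,0.3,0,0,0,0,-1,0,0,0,0,-1,0,0,0,0,-1,0,0,0,0,-1,0,0,0,0]
  grip_force: 20

```text
time: 30.8
position: [0.6579, -0.009, 0.0136]
tool_rot: [-0.001, 1.0, -0.0, 0.001]
ft_force: [0.0, 0.6, 2.2]
grip_width: 0.037
grip_force: 20.0
```

Run:
```python
from h import *
c=dict(np.load('top.npz'));y=.056;R=np.array([[np.cos(y),np.sin(y)],[-np.sin(y),np.cos(y)]])
for u,v,z in((199,69,.033),(210,266,.015)):
    w=ray(c,(350+u/3.077,140+v/3.077),z)[:2]; print(w.round(4),R@(w-[.5266,-.308]))
```

```text
[ 0.6028 -0.3035] [0.07630783 0.00018979]
[ 0.4598 -0.3125] [-0.06691217 -0.00078337]
```

Both are within 1 mm of their bay centres and the insulator is gripped. Lifting and carrying.

play_rows:
  steps: [-1,0,0,0,0,-1,0,0,-0.3,0,-1,0,0,-0.7,0,-1,0,0,-0.9,0,-1,0,0,-0.9,0,-1,0,0,-0.4,0,-1,0.17,-0.4,0,0,-1,0.3,-0.75,0,0,-1,0.3,-0.75,0,0,-1,0.3,-0.75,0,0]

```text
time: 31.8
position: [0.6233, -0.0896, 0.1071]
tool_rot: [-0.001, 1.0, 0.0, -0.002]
ft_force: [0.2, 0.4, -1.2]
grip_width: 0.0373
grip_force: 20.0
```

play_rows:
  steps: [-1,0.3,-0.75,0,0,-1,0.3,-0.75,0,0,-1,0.3,-0.75,0,0,-1,0.3,-0.75,0,0,-1,0.3,-0.75,0,0,-1,0.3,-0.75,0,0,-1,0.3,-0.75,0,0,-1,0.3,-0.75,0,0,-1,0.3,-0.75,0,0,-1,0.25,-0.5,0,0]

```text
time: 32.8
position: [0.5352, -0.3076, 0.1073]
tool_rot: [0.0, 1.0, 0.001, -0.001]
ft_force: [0.2, -0.8, -0.9]
grip_width: 0.0371
grip_force: 20.0
```

play_rows:
  steps: [-1,0.03,-0.05,0.4,0,-1,0,0,0.7,0,-1,0,0,0.7,0,-1,0,0,0.5,0,-1,0,0,0.35,0,-1,0,0,0,0,-1,0,0,0,0,-1,0,0,0,0,-1,0,0,0,0,-1,0,0,0,0]

```text
time: 33.8
position: [0.5367, -0.3079, 0.0302]
tool_rot: [-0.001, 1.0, -0.0, 0.001]
ft_force: [-0.3, -0.3, -1.6]
grip_width: 0.0368
grip_force: 20.0
```

Run:
```python
from h import *
b=snap('side','pics/s8.png')['image']
o=robot.get_obs();print(o['position'],o['ft_force'],o['grip_width'])
cv2.imwrite('pics/c8.png',cv2.resize(b[220:400,270:490],None,fx=3,fy=3)[:,:,::-1])
```

```text
[ 0.5365926  -0.30785449  0.03000622] [ 0.59169245  0.56060639 -0.55570373] 0.03703991918240332
```

View pics/c8.png

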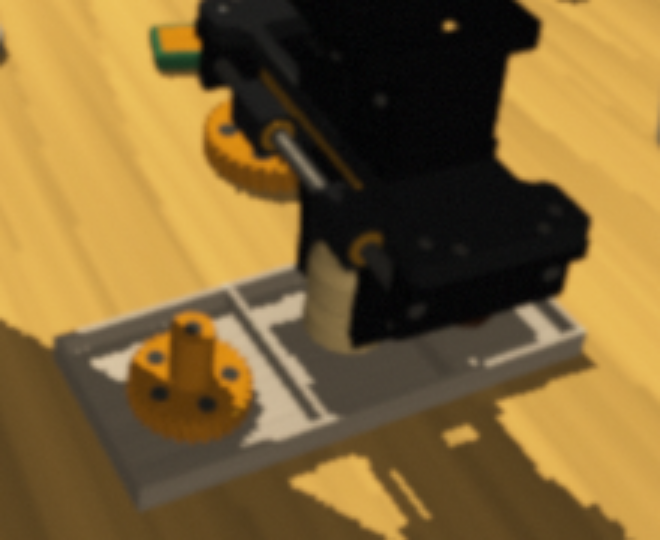

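The insulator hangs in the middle bay between the gear and the knob. Lowering it onto the floor.

play_rows:
  steps: [-1,0,0,0.2,0,-1,0,0,0.12,0,-1,0,0,0.08,0,-1,0,0,0.06,0,-1,0,0,0,0,-1,0,0,0,0,-1,0,0,0,0,-1,0,0,0,0,-1,0,0,0,0,-1,0,0,0,0]

```text
time: 34.85
position: [0.536, -0.3074, 0.0165]
tool_rot: [-0.001, 1.0, 0.0, -0.0]
ft_force: [-1.2, 1.6, 6.9]
grip_width: 0.0371
grip_force: 19.9
```

Contact with the floor (6.9 N). Releasing and rising straight up.

play_rows:
  steps: [0.15,0,0,0,0,0.15,0,0,0,0,0.15,0,0,0,0,0.15,0,0,0,0,0.15,0,0,-0.3,0,0.15,0,0,-0.8,0,0.15,0,0,-1,0,0.15,0,0,-1,0,0.15,0,0,-1,0,0.15,0,0,-0.5,0]

```text
time: 35.85
position: [0.5375, -0.3085, 0.1571]
tool_rot: [-0.001, 1.0, -0.002, 0.002]
ft_force: [-0.7, -0.4, 0.2]
grip_width: 0.05
grip_force: 0.0
```

play_rows:
  steps: [0.15,0,1,0,0,0.15,0,1,0,0,0.15,0,1,0,0,0.15,0,1,0,0,0.15,0,1,0,0,0.15,0,1,0,0,0.15,0,1,0,0,0.15,0,0.5,0,0,0.15,0,0,0,0,0.15,0,0,0,0]

```text
time: 36.85
position: [0.5366, -0.0833, 0.1539]
tool_rot: [-0.001, 1.0, -0.001, 0.001]
ft_force: [0.7, -0.3, -0.5]
grip_width: 0.05
grip_force: 0.0
```

Run:
```python
from h import *
a=snap('top','pics/t9.png')['image'];b=snap('side','pics/s9.png')['image']
f=lambda i,u,v:cv2.resize(i[v:v+150,u:u+130],(400,462),interpolation=cv2.INTER_CUBIC)
g=cv2.resize(b[250:400,270:490],(400,273));p=cv2.resize(b[130:190,200:310],(400,189))
cv2.imwrite('pics/c9.png',np.hstack([f(a,350,130),np.vstack([g,p])])[:,:,::-1])
```

```text
(no output)
```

View pics/c9.png

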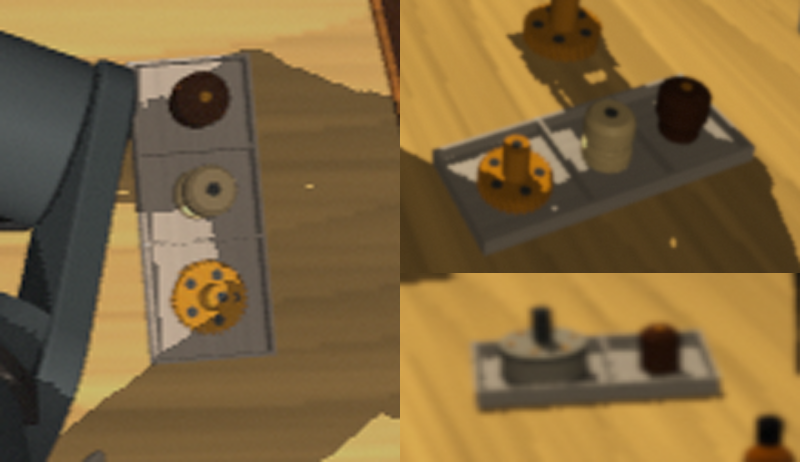

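All five parts stand upright in their bays and the arm is clear. Handing in.

```bash
python3 -c "
from rig import robot
print(robot.hand_in())"
```

```text
the job is handed in; nothing more can be done
None
```

I handed the job in with all five parts upright in their bays and the porcelain insulator set down last; the hand-in gave no verdict, so I can't confirm it passed.

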